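# Shut the chest's tray past its spring catch

### The job

The pull-out tray of the pine chest stands a little open, stopped by its spring catch. With the fingertips press the catch's thumb plate right down and, keeping it down, push the tray in over the catch; then push the tray fully home so that the catch springs back up in front of it, and come away. Nothing is to be picked up: the chest's lid stays shut and the other things on the sill stay where they are.

Things in the scene. Friction and masses are not known exactly. Their poses are not given: they have to be found in the camera images.
- chest: Low pine chest with a hinged lid, fixed to the sill: box 200 mm deep (its x), 260 mm wide (its y), lid top 95 mm high. Origin on the sill below the middle of the box's front face; x points into the box (the way the tray slides shut), z up. A 15 mm thick runner board reaches out before the front face to x = -88 mm, with a guide rail (top at 30 mm) along each side, 118 to 130 mm from the middle.
- tray (a joint): How far the chest's tray stands out, m: 0 = fully home, grows toward the chest's -x. It slides with about 2 N of friction; at the start it is 0.027 to 0.035 out. While the catch is up the tray cannot go in past 0.026 (nor, once home, come out past 0.002). A fingertip that slides in along the pressed plate meets the nose with the tray still 0.012 out; the rest of the push is made higher, on the board.
- tray_front (a point): Middle of the outer face of the tray's front board, 46 mm above the sill; it moves with the tray (chest x = -14 mm when the tray is home). Axes as the chest's: x is the way to push. The board is plain, without a knob, 14 mm thick, 220 mm wide, from 28 to 64 mm above the sill.
- catch (a joint): How far the spring catch is pressed down, m: 0 = up, 0.008 = fully down; it springs back up when let go. It takes about 3 N to start and 8 N to hold fully down. The tray passes over it only when it is down more than 0.006.
- catch_plate (a point): On top of the catch's brass thumb plate, mid-width, at chest x = -60 mm. The catch sits in the runner board, in the middle of the chest's width (y = 0): a flat plate 40 mm wide (y), chest x = -80 to -16 mm, its top 26 mm above the sill when up and 18 mm when fully down. The part before the tray's front board is free to press.
- catch_nose (a point): Middle of the top of the catch's square steel nose, on the plate's inner end (chest x = -26 to -16 mm), 8 mm above the plate: top at 34 mm when up, 26 mm when down. With the tray open the nose is behind the front board, whose lower edge runs into it; once the board lies over the nose it keeps it down by itself; with the tray home the nose stands 2 mm in front of the board.
- chest_lid (a joint): Opening angle of the chest's lid, rad: 0 = shut, as at the start. It is hinged on the chest's back edge and not fastened.
- menorah: Bystander, loose: folding steel menorah with four nested half-round arms, 240 mm wide (y), 225 mm tall, foot 110 mm across. Origin under the foot.
- jar: Bystander, loose: glass jar with a steel cap, 84 mm across, 115 mm tall. Origin under its middle.
- dreidel: Bystander, loose: wooden dreidel lying on its side near the runner board, body 30 mm square, 68 mm long with point and stem. Origin under its middle.
- small_dreidel: Bystander, loose: smaller wooden dreidel lying on its side, body 22 mm square, 50 mm long. Origin under its middle.
- coaster: Bystander, loose: round dark silicone coaster, 94 mm across, 7 mm thick, before the runner board. Origin under its middle.
- lighter: Bystander, loose: grey plastic lighter lying flat before the runner board, 76 x 24 x 12 mm. Origin under its middle.
- candle_box: Bystander, loose: open cardboard box of white candles, 125 x 75 x 28 mm. Origin under its middle.

How it is judged (in metres and radians):
On the way, in this order (a step that is already met when the one before it is completed fails the run):
1. the catch is pressed down while the tray still stands open (value of joint catch above 0.004 m and value of joint tray above 0.0245 m).
2. with the catch held down, the tray is pushed in over it (value of joint catch above 0.005 m and value of joint tray below 0.022 m).
At the end, for the whole second after the job is handed in: The tray is home within 4 mm, the catch is back up within 1.5 mm (so it stands in front of the tray and locks it), the lid is shut (value of joint tray below 0.004 m and value of joint catch below 0.0015 m and value of joint chest_lid below 0.05 rad); the robot touches nothing.
It fails at once if the chest's lid is lifted (more than 0.1 rad) (value of joint chest_lid above 0.1 rad).
It fails at once if another thing on the sill is moved, picked up or knocked over (more than 15 mm) (distance of any of menorah, jar, dreidel, small_dreidel, coaster, lighter, candle_box from where it was at the start of the episode above 0.015 m).
It fails at once if the menorah or the jar is tipped (more than 0.3 rad) (angle between any of menorah, jar's own z axis and vertical above 0.3 rad).
It also fails if it takes over 32 s, if anything falls off the work surface, if the arm or the gripper's body presses on something with over 40 N, if the wrist force passes 120 N, or if a joint passes its speed limit or range.

### The arm

A 6-joint arm with a two-finger parallel gripper is mounted at the origin on the work surface. World frame = base frame: x ahead of the robot, y to its left, z up, the work surface at z = 0. Lengths are in mm, angles in rad, forces in N, time in s.
With the tool pointing down it reaches from about 375 to 925 mm from the base axis. Payload 5.7 kg.
Tool frame: the origin (TCP) lies on the centre line of the jaws, within the pads' length; the fingertips stand 8 mm ahead of it and the grasp point (between the pads) lies 11 mm behind it (tip_extent is the distance from the TCP to the fingertips, in mm); z points along the fingers, y is the direction in which the jaws open and shut (so a half turn about z gives the same grasp; the last joint's range is limited). The gripper opens to 88 mm and grips with 3 to 60 N. Pads are 20 mm wide; open, the fingers measure 115 mm over their backs; the gripper's body (75 mm by 178 mm) begins 61 mm behind the grasp point.
Start: joints at [-1.373, 0.359, 1.51, -0, 1.272, -0.115], TCP at [184.619, -570.858, 230.623] pointing down, gripper open.
Joint ranges: [-2.97, 2.97], [-1.01, 2.36], [0.21, 2.38], [-0.96, 4.11], [0.2, 2.71], [-2.98, 2.98]. Speed limits (rad/s): [2.39, 2.39, 3.14, 3.14, 3.14, 3.14].

### API

Orientations are given as a unit quaternion [w, x, y, z].
In Python, from cell import * gives the robot as it stands. The module is installed in compiled form; this text tells all that it offers.
- The arm moves only by the tool arm_command, never from a script. Its argument "steps" is one flat list of numbers, 5 for each row, row after row: the shift along the world's x, y, z in mm, then the turn about the world's z in degrees, then the opening, from 0 (shut) to 1 (fully open). A call has 1 to 20 rows; each row is the pose to reach, as a shift and turn from the pose commanded when the call began; what a row does not reach only later rows make up. A row lasts 1/12 s, in which the tool goes at most 41.7 mm and 7.16 degrees, less where a joint would pass 70% of its speed; a pose out of reach is approached as far as the arm can. A call with a gripper value outside its range is refused whole. The fingers move at their own pace and stop on an object; "newtons" is the grip in N (left out, the last holds). Time passes only in rows, so rows that repeat a pose let the fingers close. It gives the time, the measured TCP pose, the force and the opening at its end, in the units of the state.
- state(): the state, without advancing time (a new reading comes with each control period).
- capture(name): name is "scene" or "top" or "wrist"; returns a dict with "img" (400x640x3 uint8, red, green, blue), "fx", "fy", "cx", "cy" (pixels), "extrinsics" (4x4, takes a point from camera to world coordinates). Camera axes: x right, y down, z forward; pixel columns grow to the right and rows downward; lengths in mm; the calibration is good to about 2 mm. A picture is of the moment at which its call begins. There is no depth.
- job_done(): hands the job in, once; it reports no verdict.
Trained networks look in a picture, given as the dict that the camera call returned (one of the last four; its "shot" number tells which), for a name from the list of things; names that differ only in an ending like _2 or _b are one class to them, and where a whole thing is asked for, a point or a joint stands for the part that bears it (a point fixed in the world has none). Each returns a list of dicts, best first, with "score" (0 to 1); they miss things now and then, are a little off and sometimes report something else, mostly with a low value. They report only what shows in the picture. A call takes as long as a camera call.
- cut_out(picture, thing): "mask" (400x640 bool, what is visible of it) and "location" ([column, row] in pixels, amid what is visible of it).
The state is a dict: "clock": time; "joint_pos": joint angles; "joint_vel": joint speeds; "effort": joint torques, N m; "position": TCP position; "tool_rot": TCP orientation; "wrist_force": force on the tool from outside, world axes, zero at the start; "moment": the same for the moment, N m; "opening": finger opening in mm.
Only numpy, scipy, OpenCV 4.12 (cv2) and the standard library are available. Lean on these libraries where they do the work, as an engineer would, in place of code of your own. Each camera call takes 0.05 s, during which the arm holds its last target. There are 200 camera calls.

## Working session

There is one attempt and no reset: what is moved stays moved. The work goes in short steps, Python scripts to look and compute and a tool call to move; the robot and the scene stay as the last step left them, time stands still between calls to the robot, and variables do not carry over. Pictures are saved under pics/ and viewed, about 8 in all and at most 12, crops included, and the job is handed in when it is done.

Besides the shell and the picture viewer there is one more tool, called after ">>>" by a JSON object that holds its "method" and its "body", one argument or row to a line. arm_command: Moves the arm, as the interface text tells. Its arguments: {"type":"object","properties":{"steps":{"type":"array","items":{"type":"number"}},"newtons":{"type":"number"}},"required":["steps"]}

```bash
mkdir -p pics; cat > h.py <<'E'
from cell import *
import numpy as np, cv2
def ray(c,px):
    E=np.array(c["extrinsics"]);d=np.array([(px[0]-c["cx"])/c["fx"],(px[1]-c["cy"])/c["fy"],1.])
    return E[:3,3],E[:3,:3]@d
def at_z(c,px,z):
    o,d=ray(c,px);return o+d*(z-o[2])/d[2]
def proj(c,P):
    E=np.array(c["extrinsics"]);p=(np.atleast_2d(P)-E[:3,3])@E[:3,:3]
    return np.c_[p[:,0]/p[:,2]*c["fx"]+c["cx"],p[:,1]/p[:,2]*c["fy"]+c["cy"]]
def save(n,im): cv2.imwrite("pics/"+n,cv2.cvtColor(im,cv2.COLOR_RGB2BGR))
E
python3 - <<'E'
from h import *
s=state();print(s["clock"],s["position"],s["tool_rot"],s["opening"])
Z=dict(chest=95,tray_front=46,catch_plate=26,menorah=0,jar=0,dreidel=15,small_dreidel=11,coaster=7,lighter=12,candle_box=28)
cs={n:capture(n) for n in("top","scene")}
for n,c in cs.items():
    save(n+"1.png",c["img"])
    for t,z in Z.items():
        for r in cut_out(c,t)[:2]:
            print(n,t,round(r["score"],2),np.round(r["location"]),np.round(at_z(c,r["location"],z)),r["mask"].sum())
E
```

```text
0.0 [ 184.493278   -570.2244003   229.81721649] [-9.14967861e-04  9.87790263e-01  1.55786898e-01 -4.89324290e-05] 87.69844725419028
top chest 0.44 [260. 216.] [535. 137.  95.] 117
top tray_front 0.57 [245. 217.] [537. 193.  46.] 839
top catch_plate 0.49 [257. 217.] [541. 153.  26.] 123
top menorah 0.75 [430. 182.] [ 692. -451.    0.] 914
top jar 0.91 [373. 252.] [ 437. -249.    0.] 584
top dreidel 0.54 [278. 198.] [615.  84.  15.] 109
top small_dreidel 0.43 [382. 199.] [ 621. -278.   11.] 66
top lighter 0.72 [246. 216.] [548. 194.  12.] 848
top lighter 0.7 [303. 206.] [588.  -1.  12.] 132
top candle_box 0.71 [432. 259.] [ 416. -443.   28.] 869
top candle_box 0.21 [373. 252.] [ 433. -246.   28.] 573
scene chest 0.61 [436. 199.] [606. 252.  95.] 10241
scene tray_front 0.59 [402. 202.] [564. 180.  46.] 1239
scene tray_front 0.47 [351. 195.] [539.  47.  46.] 584
scene catch_plate 0.76 [386. 206.] [556. 142.  26.] 178
scene menorah 0.89 [145. 208.] [ 568. -527.    0.] 2966
scene menorah 0.17 [332. 219.] [588.  -3.   0.] 186
scene jar 0.62 [251. 165.] [ 347. -270.    0.] 1210
scene dreidel 0.56 [370. 226.] [625.  97.  15.] 227
scene dreidel 0.56 [455. 186.] [449. 347.  15.] 5265
scene small_dreidel 0.23 [335. 220.] [604.   7.  11.] 132
scene coaster 0.88 [350. 196.] [499.  47.   7.] 574
scene lighter 0.77 [332. 222.] [611.  -2.  12.] 181
scene candle_box 0.74 [405. 202.] [540. 193.  28.] 1252
scene candle_box 0.63 [189. 176.] [ 452. -435.   28.] 722
```

View pics/top1.png

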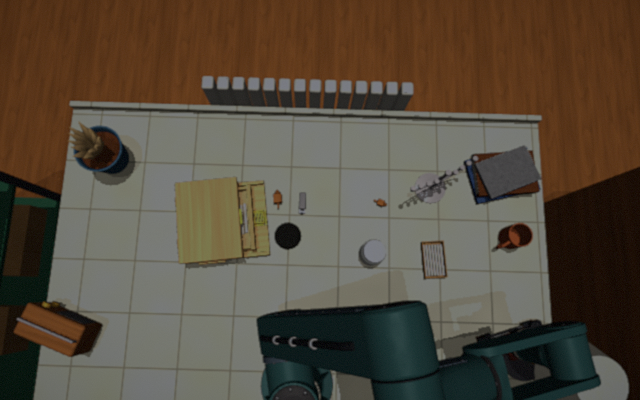

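View pics/scene1.png

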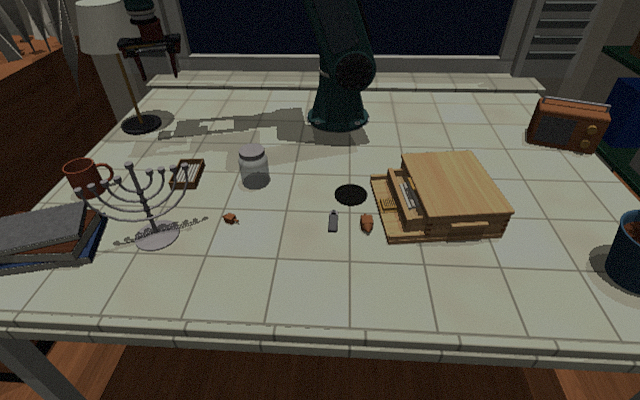

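The top view shows the chest at left: lid spans pixels (175–242, 178–264), with the runner to about col 268, so its opening faces world -y. The coaster is at (288,236), the dreidel at (278,198) and the lighter at (303,202), all in front of it. The scene view agrees. Next I'll move over the runner for a close wrist view.

>>> {"method": "arm_command", "body": {
  "steps": [36,61,10,7,0,72,122,20,14,0,108,183,30,21,0,144,244,30,28,0,180,305,30,35,0,216,366,30,42,0,252,427,30,49,0,288,488,30,56,0,324,549,30,63,0,355,610,30,70,0,355,610,30,74,0,355,610,30,74,0,355,610,30,74,0,355,610,30,74,0,355,610,30,74,0,355,610,30,74,0,355,610,30,74,0,355,610,30,74,0,355,610,30,74,0,355,610,30,74,0]
}}

```text
clock: 2.77
position: [539.1, 39.0, 260.4]
tool_rot: [-0.0, 0.695, 0.719, -0.001]
wrist_force: [0.3, 0.6, -0.1]
opening: 0.6
```

```bash
python3 - <<'E'
from h import *
s=state();print(s["clock"],s["position"],s["tool_rot"],s["opening"],s["joint_pos"])
c=capture("wrist");save("w1.png",c["img"]);print(np.round(c["extrinsics"],3),c["fx"],c["cx"],c["cy"])
for t,z in dict(chest=95,tray_front=46,catch_plate=26,catch_nose=34,dreidel=15,coaster=7,lighter=12).items():
    for r in cut_out(c,t)[:2]: print(t,round(r["score"],2),np.round(r["location"]),np.round(at_z(c,r["location"],z)),r["mask"].sum())
np.save("w1.npy",c,allow_pickle=True)
E
```

```text
2.7667 [539.13213209  38.98089468 260.37983553] [-1.63691370e-04  6.94770575e-01  7.19231196e-01 -5.54081195e-04] 0.6435593299269675 [-5.52008676e-02  2.47059228e-01  1.59768785e+00 -6.48171717e-04
  1.29781805e+00 -8.96200891e-02]
[[ 9.99000e-01  3.50000e-02  7.00000e-03  5.35890e+02]
 [ 3.60000e-02 -9.67000e-01 -2.53000e-01  1.08322e+02]
 [-2.00000e-03  2.53000e-01 -9.68000e-01  4.13137e+02]
 [ 0.00000e+00  0.00000e+00  0.00000e+00  1.00000e+00]] 297.01110448188246 319.62332004877993 191.45246940312649
chest 0.78 [314.  48.] [527. 171.  95.] 23106
tray_front 0.62 [324.  40.] [538. 189.  46.] 10092
tray_front 0.4 [261.   8.] [467. 219.  46.] 3540
catch_plate 0.61 [324.  79.] [540. 150.  26.] 1048
catch_nose 0.97 [326.  78.] [541. 150.  34.] 1013
catch_nose 0.41 [262.  10.] [465. 220.  34.] 3582
dreidel 0.93 [376. 131.] [610.  89.  15.] 874
coaster 0.96 [279. 156.] [482.  50.   7.] 3707
lighter 0.93 [360. 193.] [596.   3.  12.] 897
```

View pics/w1.png

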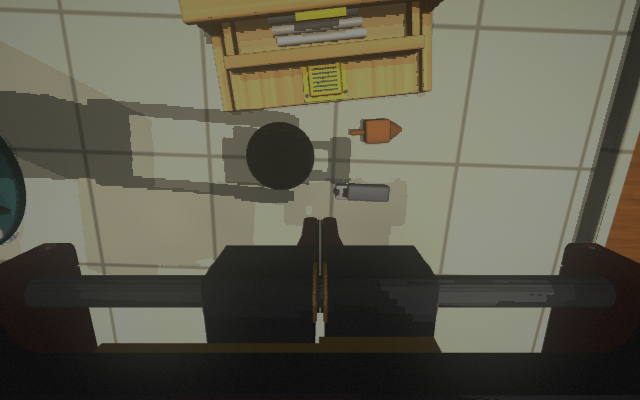

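The wrist view shows the plate as a yellow patch at about (325,80). The runner's front edge runs from (233,111) to (432,90), and the tray board is the strip at about row 50. I'll go closer for the pose.

>>> {"method": "arm_command", "body": {
  "steps": [0,40,-10,3,0,0,75,-20,3,0,0,75,-20,3,0,0,75,-20,3,0]
}}

```text
clock: 3.5
position: [539.0, 115.0, 240.1]
tool_rot: [-0.0, 0.675, 0.738, -0.001]
wrist_force: [0.2, 0.3, -0.0]
opening: 0.8
```

```bash
python3 - <<'E'
from h import *
s=state();print(s["clock"],s["position"],s["tool_rot"])
c=capture("wrist");np.save("w2.npy",c,allow_pickle=True)
for t,z in dict(tray_front=46,catch_plate=26,catch_nose=34).items():
    for r in cut_out(c,t)[:2]: print(t,round(r["score"],2),np.round(r["location"]),np.round(at_z(c,r["location"],z)),r["mask"].sum(),cv2.minAreaRect(np.argwhere(r["mask"])[:,::-1].astype(np.float32)))
save("w2.png",cv2.resize(c["img"][0:240,180:500],None,fx=2.5,fy=2.5,interpolation=cv2.INTER_CUBIC))
E
```

```text
3.5 [538.99071977 115.04039234 240.06995979] [-4.41520598e-04  6.75230910e-01  7.37606048e-01 -5.83072148e-04]
tray_front 0.78 [322. 114.] [533. 185.  46.] 7343 ((322.5113525390625, 110.23756408691406), (40.47793960571289, 200.29684448242188), 87.27368927001953)
catch_plate 0.78 [322. 143.] [537. 150.  26.] 867 ((324.051513671875, 144.13401794433594), (27.15378189086914, 32.23944091796875), 87.39744567871094)
catch_plate 0.49 [278. 208.] [488.  62.  26.] 3411 ((274.4472961425781, 209.76625061035156), (65.97216796875, 63.52875518798828), 27.89727020263672)
catch_nose 0.68 [318.  69.] [524. 233.  34.] 41892 ((319.5, 84.0), (168.0, 297.0), 90.0)
```

View pics/w2.png

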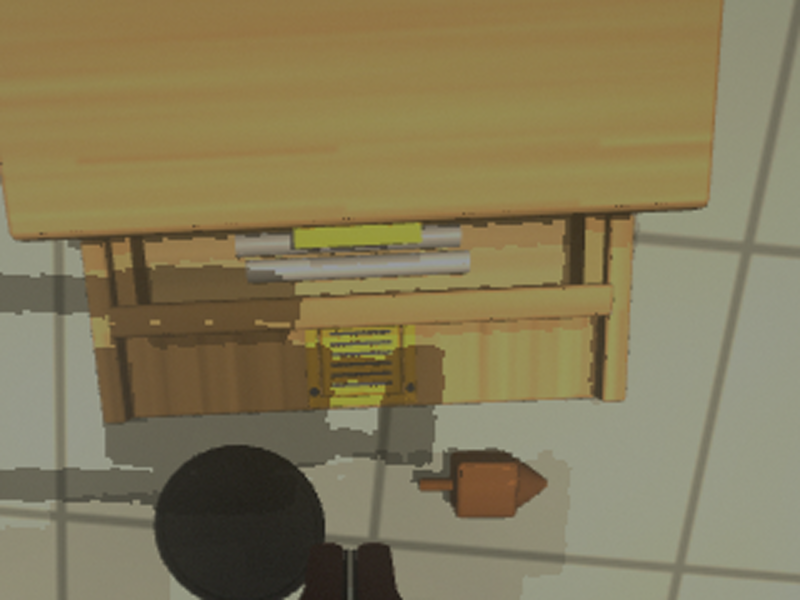

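```bash
python3 - <<'E'
from h import *
from scipy.optimize import least_squares
c=np.load("w2.npy",allow_pickle=True).item()
px=lambda u,v:np.array([u/2.5+180-.3,v/2.5-.3])
# chest coords (x,y,z); chest y points to world -x => image left = +y
obs=[((-88,130,30),(106,421)),((-88,-130,30),(625,400)),((-80,20,26),(312,405)),((-80,-20,26),(413,401)),
     (("t",110,64),(111,337)),(("t",-110,64),(611,313))]
def P(p,k):
    x0,y0,a,t=p; X=np.array([[-14-t if q[0]=="t" else q[0],q[1],q[2]] for q in k],float)
    ca,sa=np.cos(a),np.sin(a); return np.c_[x0+ca*X[:,0]-sa*X[:,1],y0+sa*X[:,0]+ca*X[:,1],X[:,2]]
K=[o[0] for o in obs];U=np.array([px(*o[1]) for o in obs])
f=lambda p:(proj(c,P(p,K))-U).ravel()
r=least_squares(f,[540,215,1.57,30]);p=r.x
print("pose",p[:2],np.degrees(p[2]),"tray",p[3],"\nres",np.round(f(p).reshape(-1,2),1))
print("lid front corners", [np.round(at_z(c,px(*q),95),1) for q in((14,240),(707,208))])
print("model lid",np.round(P(p,[(0,130,95),(0,-130,95)]),1))
print("plate",P(p,[(-60,0,26)]),"dir",np.cos(p[2]),np.sin(p[2]))
E
```

```text
pose [531.70454664 210.07826322] 97.68875993598417 tray 28.538012448431406 
res [[-1.7  2.4]
 [ 1.1  1.6]
 [ 4.2 -2. ]
 [-4.  -1.8]
 [-1.  -0.1]
 [ 1.5  0.3]]
lid front corners [array([401.9, 189.5,  95. ]), array([663.4, 224.5,  95. ])]
model lid [[402.9 192.7  95. ]
 [660.5 227.5  95. ]]
plate [[539.73205317 150.61769529  26.        ]] dir -0.1337917755970354 0.991009465536325
```

>>> {"method": "arm_command", "body": {
  "steps": [0,19,-40,2.6,0,0,38,-75,2.6,0,0,38,-110,2.6,0,0,38,-145,2.6,0,0,38,-175,2.6,0,0,38,-195,2.6,0,0,38,-200,2.6,0,0,38,-200,2.6,0,0,38,-200,2.6,0]
}}

```text
clock: 4.45
position: [540.6, 151.6, 41.5]
tool_rot: [0.0, 0.66, 0.752, 0.0]
wrist_force: [0.3, 0.5, 0.9]
opening: 0.3
```

```bash
python3 - <<'E'
from h import *
s=state();print(s["clock"],s["position"],s["tool_rot"],s["wrist_force"])
c=capture("wrist")
save("w3.png",cv2.resize(c["img"][60:300,160:480],None,fx=2.5,fy=2.5,interpolation=cv2.INTER_CUBIC))
E
```

```text
4.45 [540.6288072  151.60663946  41.5196424 ] [3.72343910e-04 6.59573022e-01 7.51640293e-01 4.00441363e-04] [0.30206317 0.48192974 0.86311188]
```

View pics/w3.png

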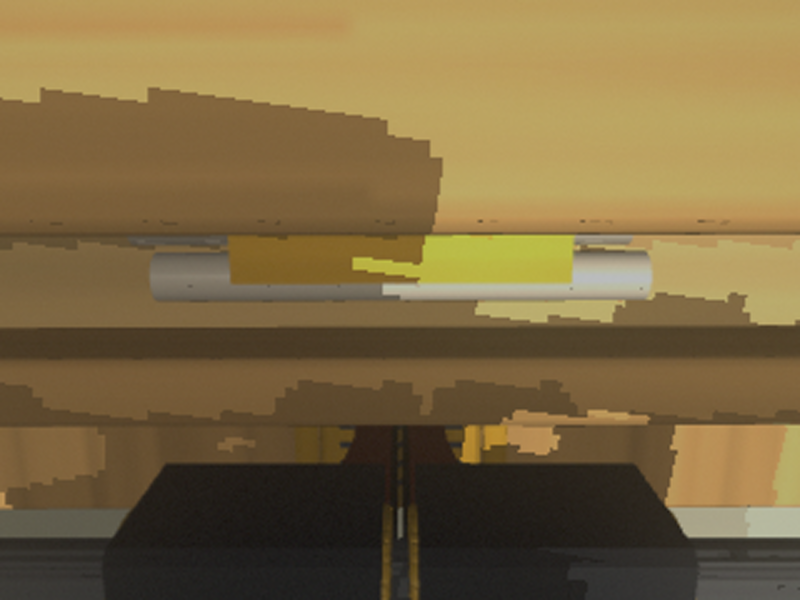

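The view is square to the chest. The fingers (col ~400) are centred on the brass frame (297–507) and just in front of the board, whose outer edge is at row 425. I'll press down now.

>>> {"method": "arm_command", "body": {
  "steps": [0,0,-5,0,0,0,0,-9,0,0,0,0,-12,0,0,0,0,-15,0,0,0,0,-15,0,0,0,0,-15,0,0]
}}

```text
clock: 5.0
position: [541.3, 152.2, 26.6]
tool_rot: [0.001, 0.659, 0.752, 0.001]
wrist_force: [1.6, -2.1, 7.5]
opening: 0.3
```

>>> {"method": "arm_command", "body": {
  "steps": [0,0,-1,0,0,0,0,-2,0,0,-0.4,3,-2,0,0,-0.8,6,-2,0,0,-1,8,-2,0,0,-1,8,-2,0,0]
}}

```text
clock: 5.5
position: [541.3, 157.5, 26.0]
tool_rot: [0.003, 0.658, 0.753, 0.0]
wrist_force: [0.6, -16.0, 19.1]
opening: 0.4
```

>>> {"method": "arm_command", "body": {
  "steps": [-0.4,3,0.7,0,0,-0.8,6,0.7,0,0,-1.1,8,0.7,0,0,-1.1,8,0.7,0,0]
}}

```text
clock: 5.83
position: [540.1, 166.5, 26.2]
tool_rot: [0.003, 0.659, 0.753, 0.001]
wrist_force: [2.0, -10.5, 13.0]
opening: 0.5
```

```bash
python3 - <<'E'
from h import *
s=state();print(s["clock"],s["position"],s["wrist_force"])
c=capture("wrist")
save("w4.png",cv2.resize(c["img"][60:300,160:480],None,fx=2.5,fy=2.5,interpolation=cv2.INTER_CUBIC))
E
```

```text
5.8333 [540.06061476 166.54363815  26.16390616] [  2.02644227 -10.49150043  12.96722173]
```

View pics/w4.png

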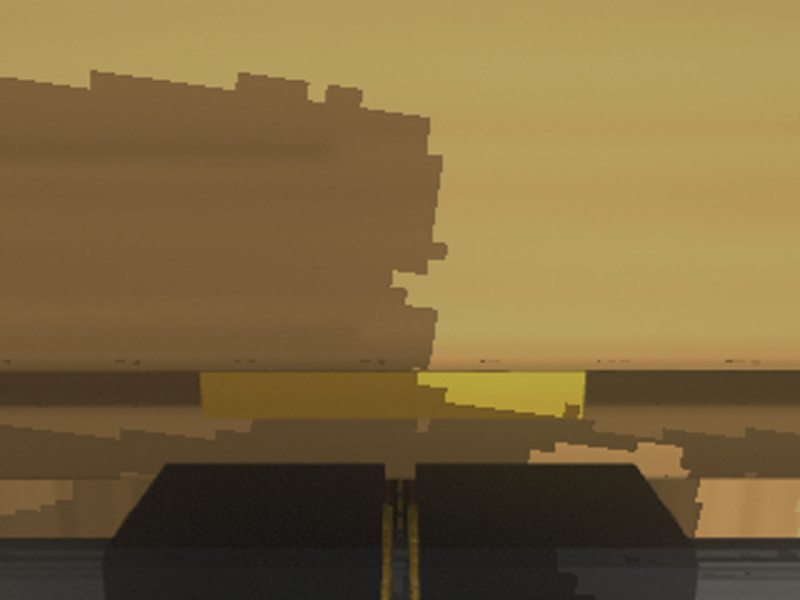

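>>> {"method": "arm_command", "body": {
  "steps": [-0.3,2,0,0,0,-0.5,4,0,0,0,-0.5,4,0,0,0]
}}

```text
clock: 6.13
position: [539.6, 170.2, 26.2]
tool_rot: [0.003, 0.659, 0.753, 0.0]
wrist_force: [1.3, -11.6, 12.9]
opening: 0.5
```

>>> {"method": "arm_command", "body": {
  "steps": [0.3,-2,3,0,0,0.3,-2,16,0,0,0.3,-2,30,0,0,0,0,30,0,0,-0.5,4,30,0,0,-1,8,30,0,0,-1.3,10,30,0,0,-1.3,10,30,0,0]
}}

```text
clock: 6.8
position: [536.4, 181.7, 54.6]
tool_rot: [0.001, 0.659, 0.752, 0.0]
wrist_force: [1.8, -3.8, 3.3]
opening: 0.7
```

>>> {"method": "arm_command", "body": {
  "steps": [-0.3,2,0,0,0,-0.5,4,0,0,0,-0.5,4,0,0,0,-0.5,4,0,0,0]
}}

```text
clock: 7.13
position: [535.9, 185.4, 54.4]
tool_rot: [0.001, 0.659, 0.752, -0.0]
wrist_force: [1.3, -6.5, 4.3]
opening: 0.6
```

>>> {"method": "arm_command", "body": {
  "steps": [-0.3,2,0,0,0,-0.5,4,0,0,0,-0.5,4,0,0,0,-0.5,4,0,0,0]
}}

```text
clock: 7.47
position: [535.8, 185.7, 54.4]
tool_rot: [0.003, 0.658, 0.753, -0.002]
wrist_force: [3.4, -22.6, 5.7]
opening: 0.7
```

The hard stop came at y≈185.7, against 186 predicted for home. I'll back away and look.

>>> {"method": "arm_command", "body": {
  "steps": [0.5,-4,0,0,0,2.5,-20,2,0,0,6,-45,30,0,0,9,-65,65,0,0,9,-65,105,0,0,9,-65,145,0,0,9,-65,180,0,0,9,-65,180,0,0,9,-65,180,0,0]
}}

```text
clock: 8.22
position: [545.0, 125.8, 236.2]
tool_rot: [0.001, 0.659, 0.752, 0.002]
wrist_force: [-0.6, -0.1, -0.9]
opening: 0.7
```

```bash
python3 - <<'E'
from h import *
s=state();print(s["clock"],s["position"],s["wrist_force"])
c=capture("wrist")
save("w5.png",cv2.resize(c["img"][0:240,180:500],None,fx=2.5,fy=2.5,interpolation=cv2.INTER_CUBIC))
a=np.radians(97.69);X=np.array([[-16,0,34],[-26,0,34],[-16,0,26],[-14,0,64],[0,0,64],[-80,0,26],[-80,0,18],[-88,130,30],[-88,-130,30]],float)
W=np.c_[531.7+np.cos(a)*X[:,0]-np.sin(a)*X[:,1],210+np.sin(a)*X[:,0]+np.cos(a)*X[:,1],X[:,2]]
print(np.round((proj(c,W)-[180,0])*2.5))
E
```

```text
8.2167 [545.02893346 125.7985132  236.24447083] [-0.56991733 -0.05303232 -0.85424993]
[[345. 286.]
 [345. 308.]
 [345. 286.]
 [345. 281.]
 [345. 246.]
 [345. 419.]
 [345. 417.]
 [ 81. 437.]
 [609. 436.]]
```

View pics/w5.png

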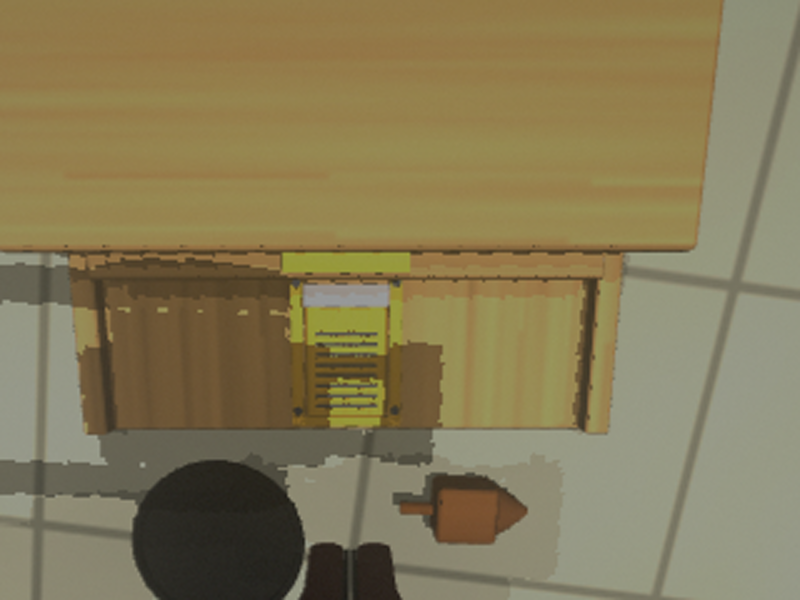

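The picture shows the board's outer edge at row ~279, which is home (281 predicted). The steel nose is fully exposed in front of it (rows 284–306, predicted 286–308 at full length). The lid is shut and the coaster and dreidel are undisturbed, so I'll hand in.

```bash
python3 -c "
from cell import *
print(state()['clock']);print(job_done())"
```

```text
8.2667
the job is handed in; nothing more can be done
None
```

The tray is home and the job is handed in, finished at about 8.3 s; the hand-in reported no verdict.

- **Catch and first push:** With the jaws shut, I pressed the thumb plate to its stop (fingertips about 18 mm above the sill, about 19 N). Holding it down, I slid the tray in over the nose to roughly 15 mm out.
- **Final push:** I then raised the fingertips to about 46 mm and pushed the front board home. The hard stop came at world y ≈ 185.7 mm with about 23 N, within 1 mm of where I expected it. After that I backed away.
- **Last checks:** The final wrist picture shows the board at the home position and the whole nose exposed in front of it. The lid is shut, the coaster and dreidel look undisturbed, and the wrist force is near zero.
- **Not measured:** I did not measure the catch's height; that it is up is judged from the fully exposed nose. I did not look again at the lighter, small dreidel, menorah, jar and candle box, but the moves were planned clear of them.
- **Disagreements:** The brass patch looked about 50 mm wide, against 40 mm given for the plate; I took the extra to be its frame. The other pose-fit errors were about 1–3 mm.

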